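Twist a steamed potato's tray out of its bayonet lock and lift it off level

ROBOT

A 6-joint arm with a two-finger parallel gripper is mounted at the origin on a cart in front of the work surface, level with it; the furniture and walls round the work are solid. World frame = base frame: x ahead of the robot, y to its left, z up, the work surface at z = 0. Lengths are in mm, angles in rad, forces in N, time in s.
With the tool pointing down it reaches from about 350 to 975 mm from the base axis. Payload 7.1 kg.
Tool frame: the origin (TCP) lies midway between the tips of the shut fingers; the grasp point (between the pads) lies 19 mm behind it (ctrl.hold_point_z is the distance from the TCP to the grasp point, in mm); x points along the fingers, y is the direction in which the jaws open and shut, and the axes are right-handed (so a half turn about x gives the same grasp; the last joint's range is limited). The gripper opens to 88 mm and grips with 3 to 60 N. Pads are 20 mm wide; open, the fingers measure 115 mm over their backs; the gripper's body (75 mm by 178 mm) begins 61 mm behind the grasp point.
Start: joints at [1.266, 0.423, 1.63, -0, 1.089, -0.019], TCP at [176.171, 599.64, 222.675] pointing down, gripper open.
Joint ranges: [-3, 3], [-0.9, 2.11], [0.09, 2.58], [-1.31, 4.45], [0.11, 2.69], [-2.54, 2.54]. Speed limits (rad/s): [2.39, 2.39, 3.01, 3.14, 3.14, 3.14].

INTERFACE

Orientations are given as a rotation vector (axis times angle).
In Python, from workcell import ctrl, get_image, calibration gives the robot as it stands.
- The arm moves only by the tool move_arm, never from a script. Its argument "rows" is a list of rows, each a list of 5 numbers: the shift along the world's x, y, z in mm, then the turn about the world's z in rad, then the closure, from -1 (fully open) to 1 (shut). In form: [[tx, ty, tz, roll, jaw], ...]. A call has 1 to 12 rows; each row is the pose to reach, as a shift and turn from the pose measured when the call began; what a row does not reach only later rows make up. A row lasts 1/8 s, in which the tool goes at most 62.5 mm and 10.7 degrees, less where a joint would pass 70% of its speed; a pose out of reach is approached as far as the arm can. A call with a gripper value outside its range is refused whole. The fingers move at their own pace and stop on an object; the grip force is fixed at half the most. Time passes only in rows, so rows that repeat a pose let the fingers close. It gives the time, the measured TCP pose, the force and the opening at its end, in the units of the state.
- ctrl.get_obs(): the state, without advancing time (a new reading comes with each control period).
- get_image(name): name is "scene" or "top" or "wrist"; returns the picture (400x640x3 uint8, blue, green, red); there is no depth.
- calibration(name): a dict with "fx", "fy", "cx", "cy" (pixels), "view" (4x4, takes a point from world to camera coordinates); the wrist camera has in their place "T_tool_cam" (4x4, takes a point from camera to tool coordinates, whose origin is the TCP and whose axes are the tool frame's). Camera axes: x right, y up, looking along -z (the intrinsics and any distortion apply to the point x, -y, -z); pixel columns grow to the right and rows downward; lengths in mm; the calibration is good to about 2 mm. The wrist camera is an equidistant fisheye: a pixel r from the principal point sees the ray r / f radians off the axis. A picture is of the moment at which its call begins: read the wrist's pose just before it. calibration takes no time and is no camera call.
- ctrl.close_job(): hands the job in, once; it reports no verdict.
The state is a dict: "t": time; "qpos": joint angles; "qvel": joint speeds; "joint_torque": joint torques, N m; "ee_pos": TCP position; "orientation": TCP orientation; "ft_force": force on the tool from outside, world axes, zero at the start; "moment": the same for the moment, N m; "width": finger opening in mm.
Only numpy, scipy, OpenCV 4.12 (cv2) and the standard library are available. Lean on these libraries where they do the work, as an engineer would, in place of code of your own. Each camera call takes 0.05 s, during which the arm holds its last target.

TASK

The potato is steamed. Switch the steamer off by pressing its push button fully down and letting it spring back; then take the steaming tray by its arched handle, turn it a quarter turn anticlockwise (seen from above) as far as its stop so that its two lugs come free of the bayonet collar, and lift it straight up by about 10 cm. Keep the tray level and the loose potato in its middle all the while, leave everything else where it stands, and finish while still holding the tray level and still in the air over the steamer.

Things in the scene. Friction and masses are not known exactly. Their poses are not given: they have to be found in the camera images.
- steamer: Countertop steamer, a white round base 192 mm across, fixed to the worktop. Origin: centre of its underside, on the worktop; z up, the tray's turning axis. Its -x axis points to the nose (62 mm wide, top 42 mm high, reaching 159 mm from the axis) that carries the push button. A bayonet collar stands round the tray: inner radius 79, outer 96, top 66.5 mm above the worktop
- collar_notch (a point): Top of the collar above the place where a lug stops in one of the collar's two notches; this one is on the steamer's -x side, the other across from it on +x. Each notch is 37 degrees wide; only there can a lug rise, elsewhere a ledge covers it
- stop_button_top (a point): Centre of the top face of the round black push button (26 mm across) on the steamer's nose, 128 mm from the steamer's axis in the direction of its -x axis; it faces straight up and is pushed straight down
- stop_button (a joint): Travel of the push button in m: 0 up, 0.006 fully down; a spring, about 5 N when fully down, brings it back up
- tray: Round dished steel tray, 144 mm across, 0.3 kg, loose; its foot (80 mm across) sits 8 mm deep in a recess of the steamer with 2 mm of play, 37 mm above the worktop. Origin: centre of the foot's underside; z up. The top slopes to the middle at 6 degrees out to radius 26 mm, 15 degrees beyond; rim 28 mm above the origin. At the start its axes are parallel to the steamer's
- tray_lug (a point): Outer end of one of the tray's two lugs (20 mm wide, 5 mm thick), on the tray's +y side, 88 mm from its axis; the other is at -y. At the start both are locked under ledges of the collar (2.5 mm of play up, 2 degrees clockwise). Turned about +z, anticlockwise from above, they come to the notches: free to rise from about 70 degrees on, stop at about 92 degrees
- tray_grip (a point): Middle of the black grip on top of the thin arched handle that spans the tray along its y axis (feet at y = +-66 mm), 98 mm above the tray's origin: a rounded bar 52 mm long (along the tray's y axis), 12 mm thick (along the tray's x axis) and 16 mm high, free on both sides and above; clear space of 42 mm between it and the potato
- tray_mid (a point): Middle of the tray's dished top, 13 mm above the tray's origin
- potato_center (a point): Centre of the small round potato, a loose ball 34 mm in diameter, 30 g, which rests in the middle of the tray and rolls if the tray tilts or jerks
- dome_lid: Clear dome lid of the steamer, 151 mm across, 94 mm high with its knob, standing on the worktop to the steamer's left; a bystander. Origin: centre of the underside
- small_bowl: White bowl, 114 mm across, 56 mm high; a bystander. Origin: centre of the underside
- salt_shaker: Glass salt shaker with a metal cap, 44 mm across, 90 mm high; a bystander. Origin: centre of the underside
- garlic: Head of garlic, 60 mm; a bystander. Origin: centre of the underside
- tomato_tin: Low tin, 75 mm across, 58 mm high; a bystander. Origin: centre of the underside
- onion: Onion, 75 mm; a bystander. Origin: centre of the underside

How it is judged:
By the outcome, as a careful person would: the job done as asked, in the order asked, and still so for the second after the job is handed in, while the arm keeps its last pose, push and grip.
It also fails if it takes over 48 s, if anything falls off the work surface, if the arm or the gripper's body presses on something with over 40 N, if the wrist force passes 120 N, or if a joint passes its speed limit or range.

## Working session

There is one attempt and no reset: what is moved stays moved. The work goes in short steps, Python scripts to look and compute and a tool call to move; the robot and the scene stay as the last step left them, time stands still between calls to the robot, and variables do not carry over. Pictures are saved under pics/ and viewed, and the job is handed in when it is done.

Besides the shell and the picture viewer there is one more tool, called after ">>>" as name(argument=value, ...), one argument or row to a line, values as JSON. move_arm: Moves the arm, as the interface text tells. Its arguments: {"type":"object","properties":{"rows":{"type":"array"}},"required":["rows"]}

```bash
ls; mkdir -p pics; python3 - <<'E'
from workcell import ctrl,get_image,calibration
import cv2,json
print(ctrl.get_obs(), ctrl.hold_point_z)
for n in ("scene","top","wrist"):
    cv2.imwrite(f"pics/{n}0.png",get_image(n)); print(n,calibration(n))
E
```

```text
pics
{'t': 0.0, 'qpos': array([ 1.26596569e+00,  4.23825322e-01,  1.63065578e+00, -3.43103182e-05,
        1.08862020e+00, -1.89933293e-02]), 'qvel': array([ 6.74030134e-04, -9.38219766e-04,  3.82463264e-05, -1.90410088e-03,
        1.66144386e-04, -1.07463938e-03]), 'joint_torque': array([ 1.42732515e-03, -5.44624472e+01, -2.73665321e+01,  6.42544683e-02,
        2.28116359e-02, -1.36364492e-04]), 'ee_pos': array([176.04261483, 599.12797276, 221.92484092]), 'orientation': array([ 0.22317548,  1.55934173, -0.22552858]), 'ft_force': array([ 0.76993858,  0.25330822, -0.45727106]), 'moment': array([ 0.04384759,  0.04610688, -0.04250181]), 'width': 88.11897065866424} 18.700000000000003
scene {'fx': 479.5853807235614, 'fy': 479.5853807235614, 'cx': 311.508253455265, 'cy': 196.56558873844767, 'view': array([[ 8.17704239e-01, -5.75394594e-01,  1.67582444e-02,
        -4.17748296e+02],
       [ 4.39510597e-01,  6.42867943e-01,  6.27336627e-01,
        -3.16129805e+02],
       [-3.71739442e-01, -5.05610393e-01,  7.78567863e-01,
        -1.13797390e+03],
       [ 0.00000000e+00,  0.00000000e+0
[... 271 characters left out ...]
1,  2.85915930e-02,  1.12865131e-01,
        -5.26589357e+02],
       [-1.12806468e-01, -3.66167461e-03,  9.93610232e-01,
        -1.10058976e+03],
       [ 0.00000000e+00,  0.00000000e+00,  0.00000000e+00,
         1.00000000e+00]])}
wrist {'fx': 309.70691628693146, 'fy': 309.70691628693146, 'cx': 318.4881600314748, 'cy': 196.38303099110357, 'T_tool_cam': array([[ 3.48807326e-04,  2.68945424e-01, -9.63155355e-01,
        -1.62256117e+02],
       [ 9.99999768e-01, -6.56804381e-04,  1.78748643e-04,
        -9.19958399e-01],
       [-5.84531027e-04, -9.63155194e-01, -2.68945591e-01,
        -7.31501970e+01],
       [ 0.00000000e+00,  0.00000000e+00,  0.00000000e+00,
         1.00000000e+00]])}
```

View pics/scene0.png

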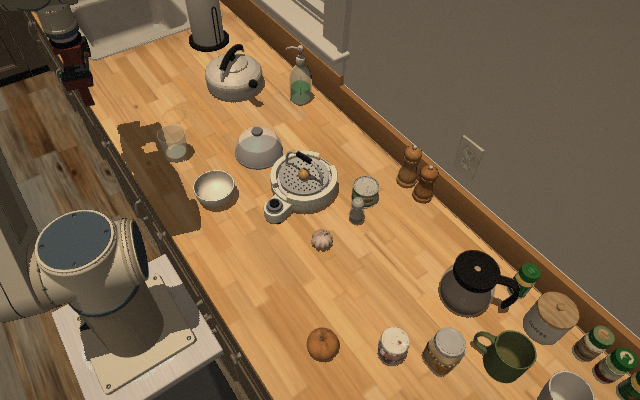

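View pics/top0.png

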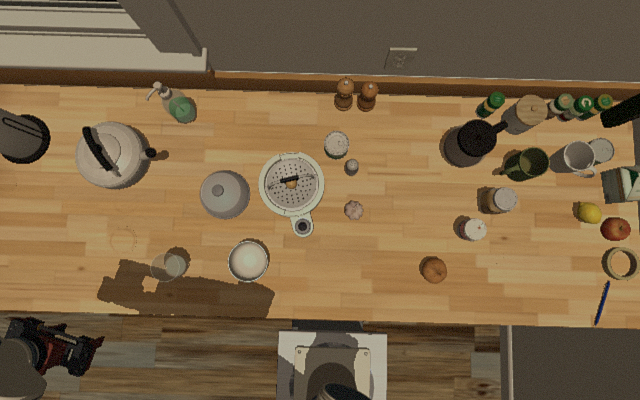

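View pics/wrist0.png

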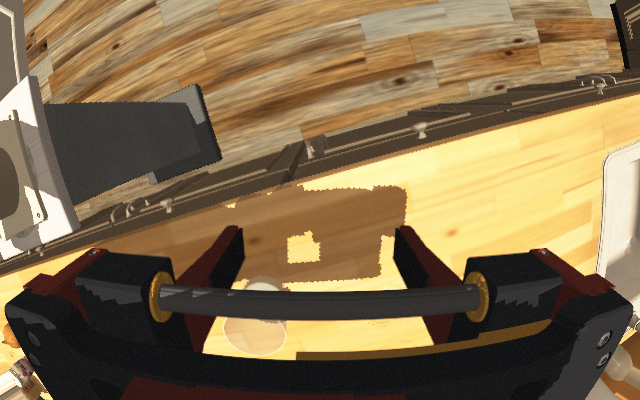

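The pictures show the steamer near top pixel (292,184), with its nose and button near (303,227), and near scene pixel (304,180). I'll enlarge both.

```bash
python3 - <<'E'
import cv2
a=cv2.imread("pics/top0.png")[140:250,240:350]; cv2.imwrite("pics/topc.png",cv2.resize(a,None,fx=5.4,fy=5.4,interpolation=cv2.INTER_CUBIC))
a=cv2.imread("pics/scene0.png")[140:230,250:350]; cv2.imwrite("pics/scenec.png",cv2.resize(a,None,fx=6,fy=6,interpolation=cv2.INTER_CUBIC))
E
```

```text
(no output)
```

View pics/topc.png

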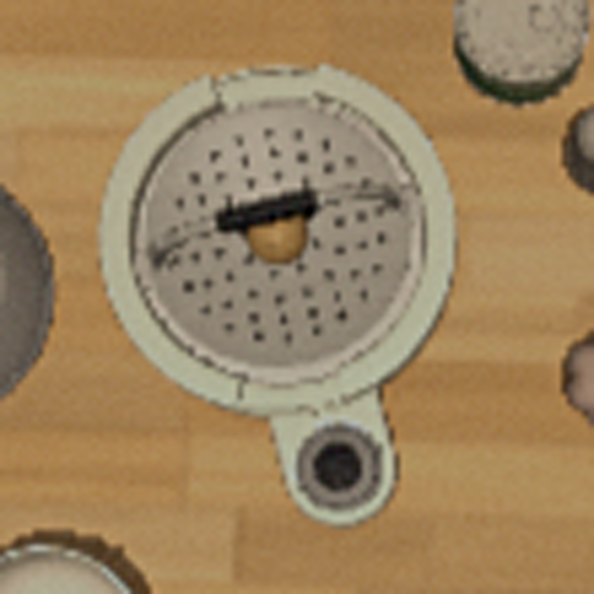

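View pics/scenec.png

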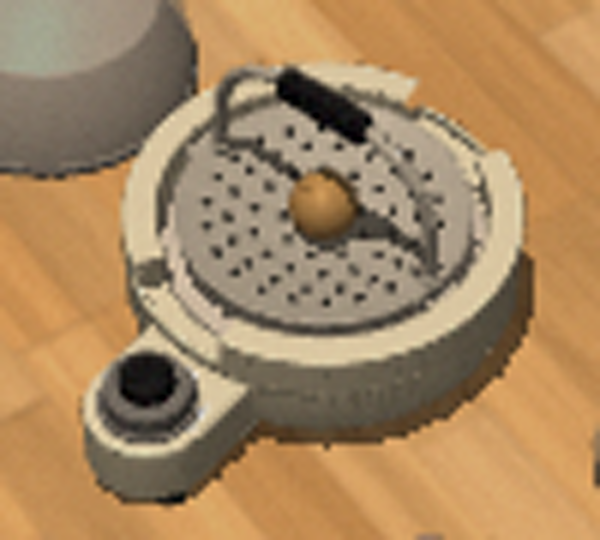

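```bash
cat > h.py <<'E'
import numpy as np
from workcell import calibration
C={n:calibration(n) for n in("scene","top")}
def proj(n,p):
    c=C[n]; q=c["view"][:3,:3]@p+c["view"][:3,3]
    return np.array([c["cx"]+c["fx"]*q[0]/-q[2], c["cy"]+c["fy"]*(-q[1])/-q[2]])
E
python3 - <<'E'
from h import *
from scipy.optimize import least_squares
top=lambda u,v:np.array([240+u/5.4-.5,140+v/5.4-.5]); sc=lambda u,v:np.array([250+u/6-.5,140+v/6-.5])
def pts(p):
    X,Y,a,hb=p[:4]; d=np.array([np.cos(a),np.sin(a)]); n=np.array([-d[1],d[0]]); c=np.array([X,Y])
    P=lambda x,y,z:np.r_[c+d*x+n*y,z]
    return dict(b=P(-128,0,hb),g=P(0,0,143 if 0 else 135),gl=P(0,26,135),gr=P(0,-26,135),pot=P(0,0,67))
obs=[("top","b",top(338,466)),("top","g",top(266,210)),("top","pot",top(277,240)),("top","gl",top(220,218)),("top","gr",top(314,203)),
("scene","b",sc(150,378)),("scene","g",sc(323,103)),("scene","pot",sc(323,207)),("scene","gl",sc(284,84)),("scene","gr",sc(366,124))]
def f(p):
    P=pts(p); return np.concatenate([proj(n,P[k])-o for n,k,o in obs])
r=least_squares(f,[600,60,0,50],loss='soft_l1')
print(r.x); print(np.c_[[f"{n} {k}" for n,k,_ in obs],f(r.x).reshape(-1,2).round(2)])
print(pts(r.x))
# rings
import cv2
for n in C:
    im=cv2.resize(cv2.imread(f"pics/{n}0.png"),None,fx=6,fy=6,interpolation=cv2.INTER_CUBIC)
    for R,z in((96,66.5),(79,66.5)):
        q=np.array([proj(n,np.r_[r.x[0]+R*np.cos(t),r.x[1]+R*np.sin(t),z]) for t in np.linspace(0,6.28,90)])
        cv2.polylines(im,[((q+.5)*6).astype(int)],True,(0,0,255),1)
    for k,P in pts(r.x).items(): cv2.circle(im,tuple(((proj(n,P)+.5)*6).astype(int)),3,(255,0,0),-1)
    u,v=(proj(n,pts(r.x)['g'])*6).astype(int); cv2.imwrite(f"pics/o_{n}.png",im[v-240:v+360,u-300:u+300])
a=cv2.hconcat([cv2.resize(cv2.imread(f"pics/o_{n}.png"),(400,400)) for n in C]); cv2.imwrite("pics/o.png",a)
E
```

```text
[577.35011075 133.91364057 -24.83973276  60.34123923]
[['top b' '-0.08' '0.67']
 ['top g' '-0.25' '0.91']
 ['top pot' '-0.25' '-0.48']
 ['top gl' '-1.03' '1.91']
 ['top gr' '0.16' '-0.26']
 ['scene b' '0.15' '-0.05']
 ['scene g' '0.72' '0.37']
 ['scene pot' '0.61' '-0.48']
 ['scene gl' '-0.13' '-0.77']
 ['scene gr' '1.02' '1.24']]
{'b': array([454.80556513,  96.94291785,  60.34123923]), 'g': array([577.35011075, 133.91364057, 135.        ]), 'gl': array([569.8404327, 158.8055014, 135.       ]), 'gr': array([584.8597888 , 109.02177974, 135.        ]), 'pot': array([577.35011075, 133.91364057,  67.        ])}
```

View pics/o.png

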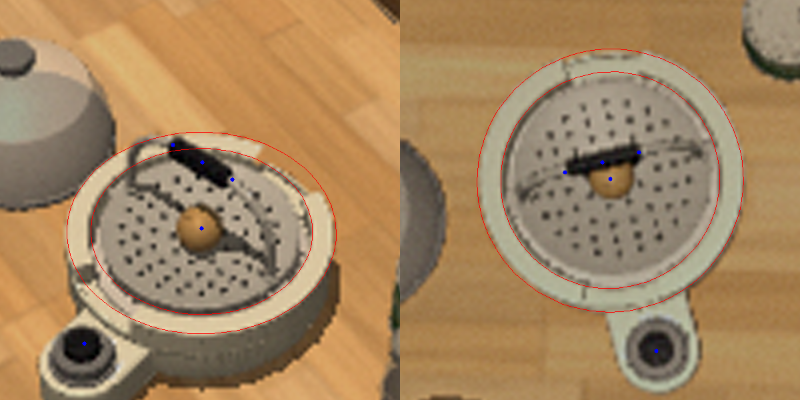

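```bash
python3 - <<'E'
from scipy.spatial.transform import Rotation as R
from workcell import ctrl
import numpy as np
o=ctrl.get_obs();print(R.from_rotvec(o['orientation']).as_matrix().round(3)); print(-24.83973276+8*np.pi, R.from_rotvec(o['orientation']).as_matrix()@np.array([-162,-1,-73])+o['ee_pos'])
E
```

```text
[[-0.     0.282  0.959]
 [-0.001  0.959 -0.282]
 [-1.    -0.001 -0.   ]]
0.2930084687183445 [105.80854957 619.06294054 384.07505915]
```

>>> move_arm(
  rows=[
    [23, -42, -4, -0.08, 1],
    [46, -84, -7, -0.17, 1],
    [70, -126, -11, -0.25, 1],
    [93, -168, -14, -0.33, 1],
    [116, -210, -18, -0.41, 1],
    [140, -251, -21, -0.5, 1],
    [163, -293, -25, -0.58, 1],
    [186, -335, -28, -0.66, 1],
    [209, -377, -32, -0.75, 1],
    [233, -419, -35, -0.83, 1],
    [256, -460, -39, -0.91, 1],
    [279, -502, -42, -0.99, 1],
  ],
)

```text
t: 1.65
ee_pos: [455.6, 95.8, 179.9]
orientation: [0.991, 1.334, -0.992]
ft_force: [0.3, 0.8, 0.2]
width: 0.3
```

```bash
cat >> h.py <<'E'
from scipy.spatial.transform import Rotation as R
from workcell import ctrl,get_image
import cv2,pickle
def wsnap(name):
    o=ctrl.get_obs(); im=get_image("wrist"); cv2.imwrite(f"pics/{name}.png",im)
    pickle.dump((o,),open(f"{name}.pkl","wb")); print({k:np.round(o[k],3) for k in("t","ee_pos","orientation","ft_force","width","qpos")}); return o
W=calibration("wrist")
def wproj(o,p):
    t=R.from_rotvec(o["orientation"]).as_matrix().T@(np.asarray(p)-o["ee_pos"])
    T=W["T_tool_cam"]; c=T[:3,:3].T@(t-T[:3,3]); d=np.array([c[0],-c[1],-c[2]])
    rr=np.hypot(d[0],d[1]); th=np.arctan2(rr,d[2]); return np.array([W["cx"]+W["fx"]*th*d[0]/rr,W["cy"]+W["fy"]*th*d[1]/rr])
E
python3 - <<'E'
from h import *
o=wsnap("w1")
E
```

```text
{'t': np.float64(1.65), 'ee_pos': array([455.584,  95.784, 179.949]), 'orientation': array([ 0.991,  1.334, -0.992]), 'ft_force': array([0.27 , 0.789, 0.179]), 'width': np.float64(0.289), 'qpos': array([ 0.182,  0.252,  2.007, -0.   ,  0.883, -0.111])}
```

View pics/w1.png

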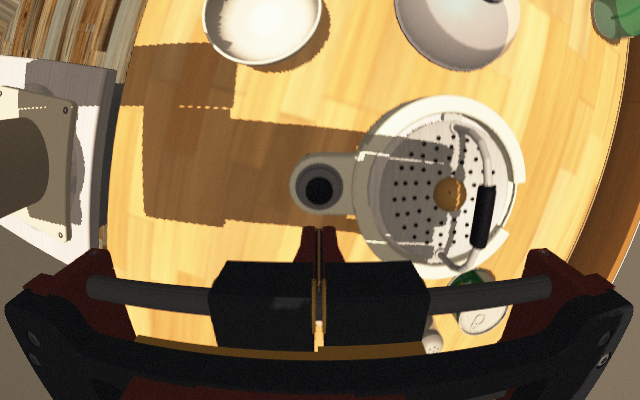

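The wrist view shows the button near (318,190), the grip near (483,216) and the potato near (451,194). I'll enlarge it.

```bash
python3 - <<'E'
import cv2
a=cv2.imread("pics/w1.png")[90:280,280:530]; cv2.imwrite("pics/w1c.png",cv2.resize(a,None,fx=3,fy=3,interpolation=cv2.INTER_CUBIC))
E
```

```text
(no output)
```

View pics/w1c.png

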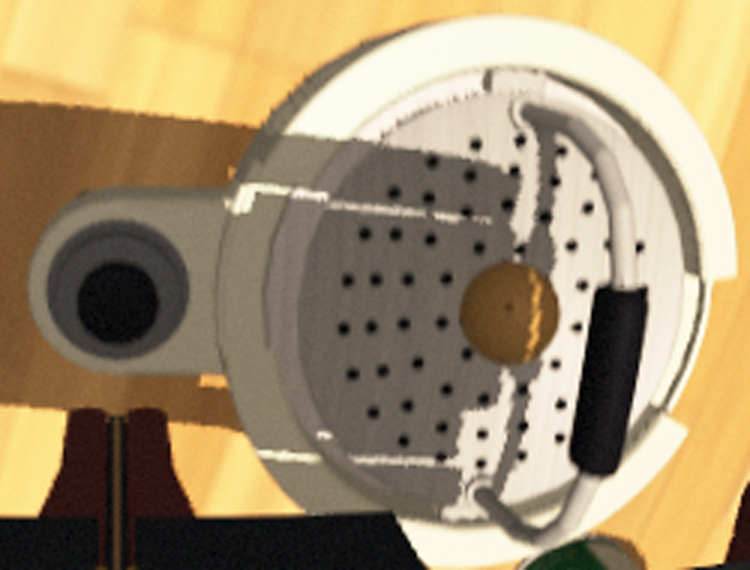

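```bash
cat > fit.py <<'E'
from h import *
from scipy.optimize import least_squares
top=lambda u,v:np.array([240+u/5.4-.5,140+v/5.4-.5]); sc=lambda u,v:np.array([250+u/6-.5,140+v/6-.5]); w=lambda u,v:np.array([280+u/3-.5,90+v/3-.5])
o1=pickle.load(open("w1.pkl","rb"))[0]
PR=dict(top=lambda p:proj("top",p),scene=lambda p:proj("scene",p),w1=lambda p:wproj(o1,p))
def pts(p):
    X,Y,a,hb,at,px,py,ga=p; d=np.array([np.cos(a),np.sin(a)]);n=np.array([-d[1],d[0]]); c=np.array([X,Y]); nt=np.array([-np.sin(at),np.cos(at)])
    return dict(b=np.r_[c-128*d,hb],g=np.r_[c,135],gl=np.r_[c+26*nt,135],gr=np.r_[c-26*nt,135],fl=np.r_[c+66*nt,57],fr=np.r_[c-66*nt,57],pot=np.r_[px,py,67])
obs=[("top","b",top(338,466)),("top","g",top(266,210)),("top","pot",top(277,240)),("top","gl",top(220,218)),("top","gr",top(314,203)),
("scene","b",sc(150,378)),("scene","g",sc(323,103)),("scene","pot",sc(323,207)),("scene","gl",sc(284,84)),("scene","gr",sc(366,124)),
("w1","b",w(118,304)),("w1","g",w(610,382)),("w1","pot",w(509,313)),("w1","gl",w(621,290)),("w1","gr",w(596,472))]
def run(use):
    ob=[x for x in obs if x[0] in use]
    f=lambda p:np.concatenate([PR[n](pts(p)[k])-q for n,k,q in ob])
    r=least_squares(f,[577,134,.29,55,.29,577,134,0],loss='soft_l1')
    print(use,r.x.round(3)); print([ (n,k,*v) for (n,k,_),v in zip(ob,f(r.x).reshape(-1,2).round(1).tolist())]); print(pts(r.x)['b'].round(1)); return r.x
if __name__=="__main__":
    run(("top","scene")); run(("top","scene","w1")); run(("w1",))
E
python3 fit.py
```

```text
('top', 'scene') [5.78170e+02 1.34387e+02 2.94000e-01 5.93320e+01 2.41000e-01 5.75441e+02
 1.33314e+02 0.00000e+00]
[('top', 'b', -0.2, 0.4), ('top', 'g', -0.4, 0.6), ('top', 'pot', -0.1, 0.2), ('top', 'gl', -1.3, 1.1), ('top', 'gr', 0.1, -0.1), ('scene', 'b', 0.4, -0.0), ('scene', 'g', 0.9, 0.1), ('scene', 'pot', 0.2, -0.1), ('scene', 'gl', 0.3, -1.3), ('scene', 'gr', 0.8, 1.3)]
[455.7  97.3  59.3]
('top', 'scene', 'w1') [5.79086e+02 1.31195e+02 2.81000e-01 6.19070e+01 3.16000e-01 5.77658e+02
 1.31370e+02 0.00000e+00]
[('top', 'b', 0.3, 0.2), ('top', 'g', 0.8, 0.3), ('top', 'pot', 0.6, -0.6), ('top', 'gl', 0.1, 1.5), ('top', 'gr', 1.1, -1.1), ('scene', 'b', 0.8, -0.3), ('scene', 'g', 1.8, 0.7), ('scene', 'pot', 1.2, 0.0), ('scene', 'gl', 0.8, -0.3), ('scene', 'gr', 2.2, 1.5), ('w1', 'b', 0.5, -0.2), ('w1', 'g', -0.3, -0.2), ('w1', 'pot', -0.3, -0.5), ('w1', 'gl', -0.0, -1.8), ('w1', 'gr', -0.3, -0.1)]
[456.1  95.7  61.9]
('w1',) [5.79371e+02 1.30751e+02 2.99000e-01 5.15410e+01 3.23000e-01 5.78218e+02
 1.30963e+02 0.00000e+00]
[('w1', 'b', 0.6, -0.0), ('w1', 'g', -0.2, 0.4), ('w1', 'pot', 0.0, 0.0), ('w1', 'gl', -0.2, -1.2), ('w1', 'gr', -0.1, 0.5)]
[457.1  93.   51.5]
```

>>> move_arm(
  rows=[
    [0, 0, -20, 0, 1],
    [0, 0, -40, 0, 1],
    [0, 0, -60, 0, 1],
    [0, 0, -80, 0, 1],
    [0, 0, -95, 0, 1],
    [0, 0, -105, 0, 1],
    [0, 0, -110, 0, 1],
    [0, 0, -112, 0, 1],
  ],
)

```text
t: 2.7
ee_pos: [458.1, 92.4, 67.9]
orientation: [0.994, 1.33, -0.995]
ft_force: [-0.5, 0.7, 0.0]
width: 0.7
```

```bash
python3 - <<'E'
from h import *
o=wsnap("w2")
im=cv2.imread("pics/w2.png"); b=get_image("scene")
a=cv2.resize(im[140:290,220:420],None,fx=4,fy=4,interpolation=cv2.INTER_CUBIC); cv2.imwrite("pics/w2c.png",a[:600,:800])
c=cv2.resize(b[140:240,230:350],None,fx=6,fy=6,interpolation=cv2.INTER_CUBIC); cv2.imwrite("pics/s2c.png",c)
E
```

```text
{'t': np.float64(2.7), 'ee_pos': array([458.111,  92.443,  67.873]), 'orientation': array([ 0.994,  1.33 , -0.995]), 'ft_force': array([-0.54 ,  0.72 ,  0.001]), 'width': np.float64(0.696), 'qpos': array([ 0.175,  0.458,  2.065, -0.003,  0.618, -0.11 ])}
```

View pics/w2c.png

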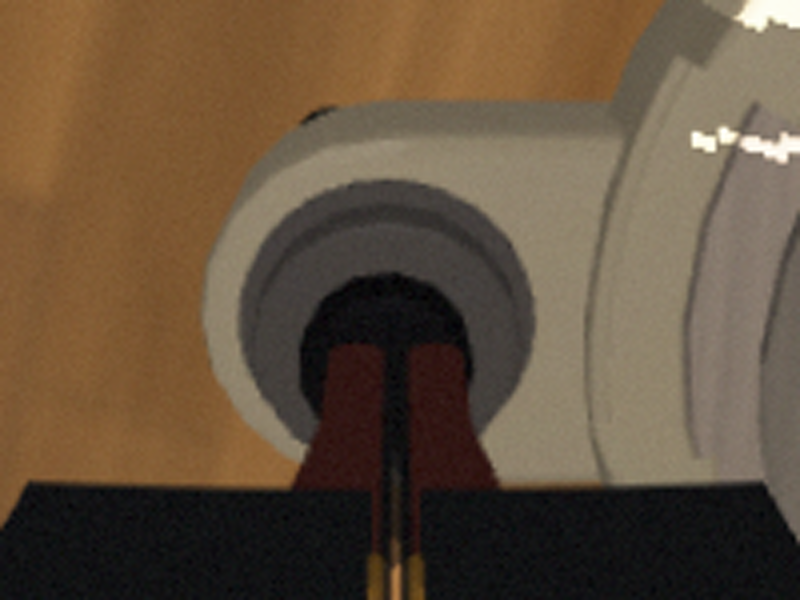

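View pics/s2c.png

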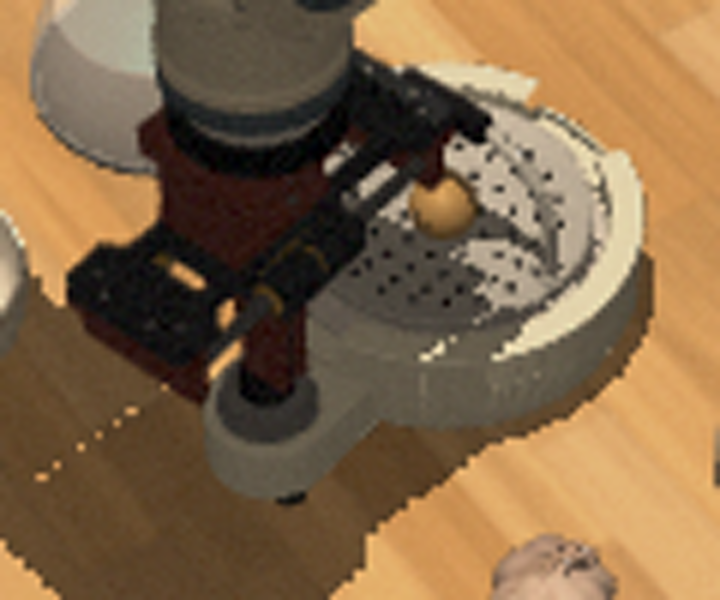

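>>> move_arm(
  rows=[
    [-1, 2, 0, 0, 1],
    [-2, 3, 0, 0, 1],
    [-2, 3, -1, 0, 1],
    [-2, 3, -2, 0, 1],
  ],
)

```text
t: 3.3
ee_pos: [456.2, 95.5, 66.1]
orientation: [0.994, 1.33, -0.995]
ft_force: [-0.7, -0.4, 0.2]
width: 0.5
```

```bash
python3 - <<'E'
from h import *
for i in range(3):
    get_image("wrist"); o=ctrl.get_obs(); print(o['t'],o['ee_pos'],o['qpos'],o['ft_force'])
E
```

```text
3.35 [456.09655309  95.42209772  65.92757497] [ 0.18196987  0.46047772  2.06847194 -0.00332726  0.61206967 -0.10315585] [-0.24931172 -0.26029252 -0.61491288]
3.4 [456.08841726  95.42369888  65.97003054] [ 0.18194939  0.4604099   2.0684213  -0.00325558  0.612272   -0.10315134] [-0.04981638  0.82691058 -0.04595459]
3.45 [456.09938405  95.40307384  65.98934619] [ 0.1819011   0.46038395  2.06838774 -0.00325392  0.61235303 -0.10317157] [0.03713727 0.26613187 0.07782734]
```

>>> move_arm(
  rows=[
    [0, 0, -2, 0, 1],
    [0, 0, -4, 0, 1],
    [0, 0, -6, 0, 1],
    [0, 0, -6, 0, 1],
  ],
)

```text
t: 3.95
ee_pos: [456.2, 95.4, 60.0]
orientation: [0.994, 1.33, -0.995]
ft_force: [0.1, 0.3, 4.1]
width: 0.5
```

>>> move_arm(
  rows=[
    [0, 0, -1, 0, 1],
    [0, 0, -1, 0, 1],
  ],
)

```text
t: 4.2
ee_pos: [456.3, 95.4, 59.3]
orientation: [0.994, 1.33, -0.995]
ft_force: [-0.7, -0.0, 8.3]
width: 0.6
```

>>> move_arm(
  rows=[
    [0, 0, -1, 0, 1],
    [0, 0, -1, 0, 1],
  ],
)

```text
t: 4.45
ee_pos: [456.3, 95.4, 59.1]
orientation: [0.994, 1.33, -0.995]
ft_force: [-3.1, 0.0, 15.7]
width: 0.4
```

>>> move_arm(
  rows=[
    [0, 0, -1, 0, 1],
    [0, 0, -1, 0, 1],
  ],
)

```text
t: 4.7
ee_pos: [456.3, 95.4, 59.1]
orientation: [0.994, 1.329, -0.995]
ft_force: [-4.5, -0.3, 18.9]
width: 0.6
```

```bash
python3 - <<'E'
from h import *
o=wsnap("w3"); im=cv2.imread("pics/w3.png")
cv2.imwrite("pics/w3c.png",cv2.resize(im[140:290,220:420],None,fx=4,fy=4,interpolation=cv2.INTER_CUBIC))
E
```

```text
{'t': np.float64(4.7), 'ee_pos': array([456.331,  95.436,  59.066]), 'orientation': array([ 0.994,  1.329, -0.995]), 'ft_force': array([-4.503, -0.256, 18.926]), 'width': np.float64(0.592), 'qpos': array([ 0.182,  0.474,  2.07 , -0.003,  0.596, -0.103])}
```

View pics/w3c.png

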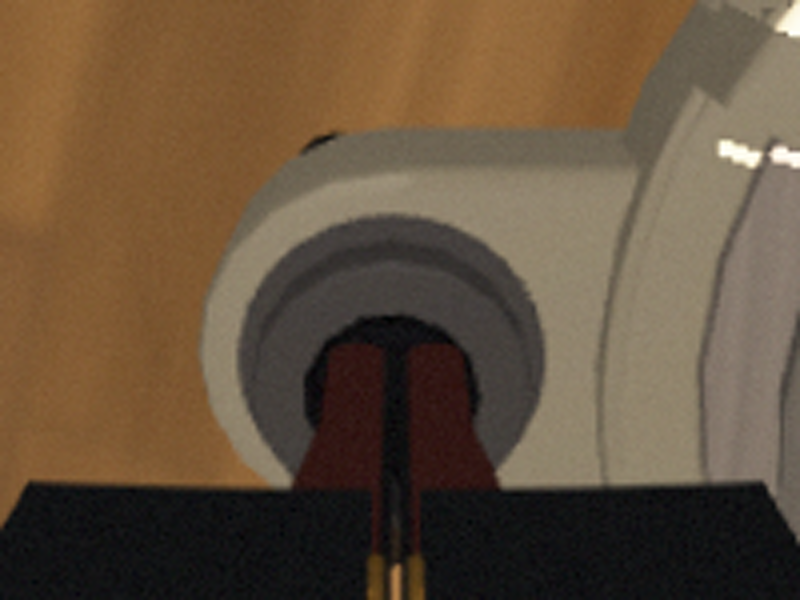

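The fingertips sit on the button, which is bottomed out: about 5 N over 6 mm of travel, then stiff at z=59. I'm releasing it and moving over the handle.

>>> move_arm(
  rows=[
    [0, 0, 6, 0, 1],
    [0, 0, 14, 0, 1],
    [0, 0, 40, 0, 1],
    [0, 0, 70, 0, 1],
    [0, 0, 100, 0, 1],
    [0, 0, 125, 0, 0.5],
    [20, 6, 135, 0, 0],
    [50, 15, 138, 0, -1],
    [80, 23, 138, 0, -1],
    [108, 31, 138, 0, -1],
    [121, 35, 138, 0, -1],
    [121, 35, 138, 0, -1],
  ],
)

```text
t: 6.25
ee_pos: [577.2, 130.5, 196.7]
orientation: [0.993, 1.33, -0.995]
ft_force: [0.2, -0.5, -1.1]
width: 67.1
```

```bash
python3 - <<'E'
from h import *
get_image("top");t=get_image("scene")
o=wsnap("w4"); im=cv2.imread("pics/w4.png")
cv2.imwrite("pics/w4b.png",im)
y=R.from_rotvec(o['orientation']).as_matrix()[:,1]; print("jaw yaw",np.arctan2(y[1],y[0]))
cv2.imwrite("pics/s4c.png",cv2.resize(t[140:240,230:350],None,fx=6,fy=6,interpolation=cv2.INTER_CUBIC))
E
```

```text
{'t': np.float64(6.35), 'ee_pos': array([576.187, 130.171, 196.725]), 'orientation': array([ 0.993,  1.331, -0.996]), 'ft_force': array([-0.499, -0.147,  0.502]), 'width': np.float64(75.13), 'qpos': array([ 0.203,  0.404,  1.728, -0.002,  1.01 , -0.084])}
jaw yaw 0.2878131798919711
```

View pics/w4.png

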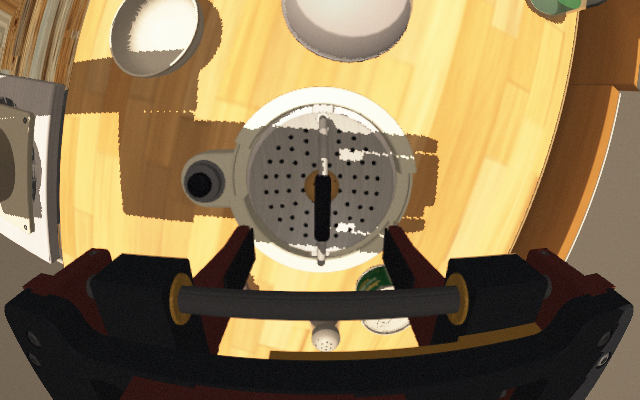

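View pics/s4c.png

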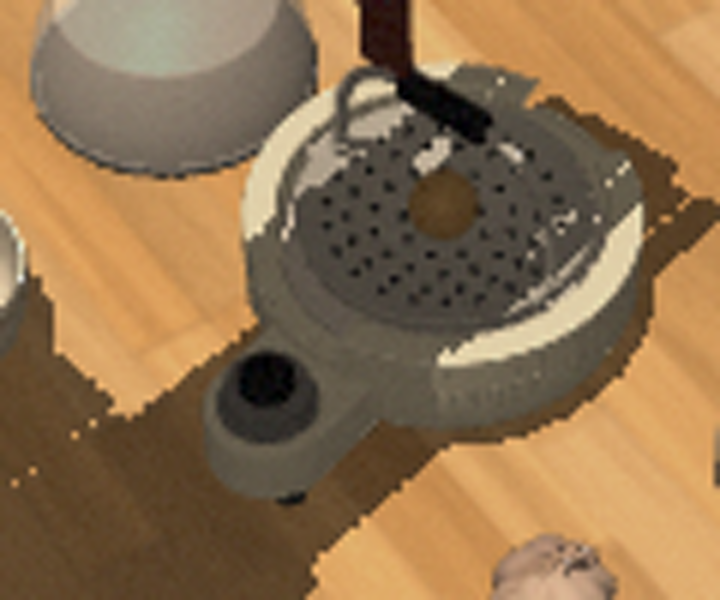

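The button is back up, and the handle looks aligned with the jaws (grip near (322,208)). I'll enlarge the view and fit.

```bash
python3 - <<'E'
import cv2
a=cv2.imread("pics/w4.png")[80:280,180:430]; cv2.imwrite("pics/w4c.png",cv2.resize(a,None,fx=3,fy=3,interpolation=cv2.INTER_CUBIC))
E
```

```text
(no output)
```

View pics/w4c.png

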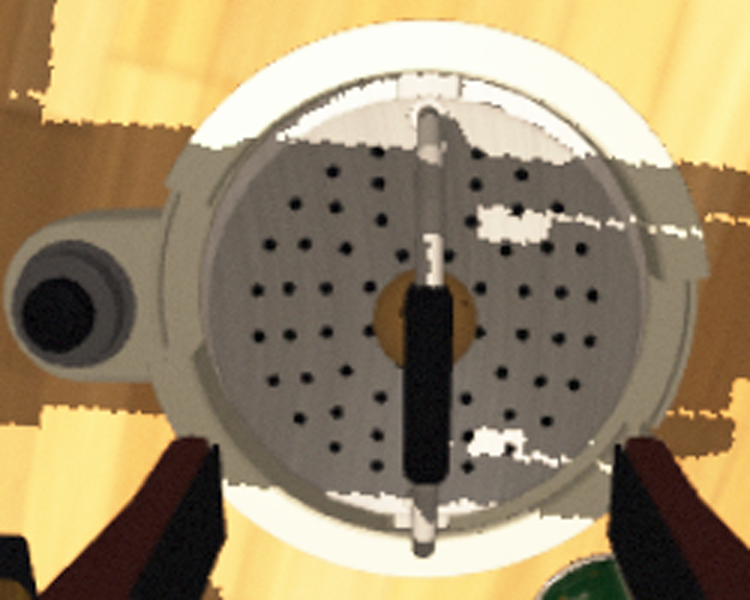

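```bash
python3 - <<'E'
from fit import *
import fit
o4=pickle.load(open("w4.pkl","rb"))[0]; w4=lambda u,v:np.array([180+u/3-.5,80+v/3-.5])
PR["w4"]=lambda p:wproj(o4,p)
fit.obs+= [("w4","b",w4(57,315)),("w4","pot",w4(425,318)),("w4","g",w4(428,384)),("w4","gl",w4(429,289)),("w4","gr",w4(427,479)),("w4","fl",w4(428,110)),("w4","fr",w4(424,548))]
run(("w4",)); run(("w1","w4")); run(("top","scene","w1","w4"))
E
```

```text
('w4',) [5.78549e+02 1.31477e+02 2.79000e-01 6.07150e+01 2.81000e-01 5.77953e+02
 1.32405e+02 0.00000e+00]
[('w4', 'b', -0.0, 0.0), ('w4', 'pot', 0.0, -0.0), ('w4', 'g', 0.1, 0.6), ('w4', 'gl', 0.1, -1.3), ('w4', 'gr', 0.0, 0.3), ('w4', 'fl', -0.1, 1.6), ('w4', 'fr', -0.1, -17.8)]
[455.5  96.2  60.7]
('w1', 'w4') [5.78800e+02 1.31065e+02 2.80000e-01 6.12000e+01 2.84000e-01 5.78061e+02
 1.31676e+02 0.00000e+00]
[('w1', 'b', 0.2, -0.5), ('w1', 'g', -0.6, -0.2), ('w1', 'pot', 0.1, -0.7), ('w1', 'gl', 0.5, -1.8), ('w1', 'gr', -1.5, 0.1), ('w4', 'b', -0.0, 0.6), ('w4', 'pot', -0.1, 0.7), ('w4', 'g', 0.2, 1.2), ('w4', 'gl', 0.1, -0.7), ('w4', 'gr', 0.3, 0.9), ('w4', 'fl', -0.2, 2.1), ('w4', 'fr', 0.2, -17.4)]
[455.8  95.7  61.2]
('top', 'scene', 'w1', 'w4') [5.78718e+02 1.31316e+02 2.80000e-01 6.13380e+01 2.84000e-01 5.77770e+02
 1.31956e+02 0.00000e+00]
[('top', 'b', 0.3, 0.3), ('top', 'g', 0.7, 0.4), ('top', 'pot', 0.4, -0.6), ('top', 'gl', -0.1, 1.4), ('top', 'gr', 1.2, -0.7), ('scene', 'b', 0.6, -0.2), ('scene', 'g', 1.7, 0.7), ('scene', 'pot', 1.1, -0.1), ('scene', 'gl', 0.9, -0.5), ('scene', 'gr', 1.9, 1.7), ('w1', 'b', 0.2, -0.6), ('w1', 'g', -0.6, -0.5), ('w1', 'pot', -0.0, -1.1), ('w1', 'gl', 0.6, -2.1), ('w1', 'gr', -1.5, -0.2), ('w4', 'b', -0.1, 0.5), ('w4', 'pot', -0.3, 0.4), ('w4', 'g', 0.2, 0.9), ('w4', 'gl', 0.2, -1.0), ('w4', 'gr', 0.3, 0.6), ('w4', 'fl', -0.2, 1.9), ('w4', 'fr', 0.2, -17.6)]
[455.7  95.9  61.3]
```

>>> move_arm(
  rows=[
    [2, 1, -10, -0.005, -1],
    [2.5, 1, -25, -0.005, -1],
    [2.5, 1, -40, -0.005, -1],
    [2.5, 1, -55, -0.005, -1],
    [2.5, 1, -68, -0.005, -1],
    [2.5, 1, -76, -0.005, -1],
    [2.5, 1, -80, -0.005, -1],
    [2.5, 1, -80.5, -0.005, -1],
    [2.5, 1, -80.5, -0.005, -1],
    [2.5, 1, -80.5, -0.005, -1],
  ],
)

```text
t: 7.65
ee_pos: [578.9, 131.2, 116.8]
orientation: [0.997, 1.328, -0.999]
ft_force: [-0.1, 0.1, -0.6]
width: 87.6
```

```bash
python3 - <<'E'
from h import *
t=get_image("scene")
o=wsnap("w5"); im=cv2.imread("pics/w5.png")
y=R.from_rotvec(o['orientation']).as_matrix()[:,1]; print("jaw yaw",np.arctan2(y[1],y[0]))
a=cv2.resize(im[100:300,200:440],None,fx=3,fy=3,interpolation=cv2.INTER_CUBIC); cv2.imwrite("pics/w5c.png",a)
cv2.imwrite("pics/s5c.png",cv2.resize(t[130:230,240:360],None,fx=6,fy=6,interpolation=cv2.INTER_CUBIC))
E
```

```text
{'t': np.float64(7.7), 'ee_pos': array([578.895, 131.185, 116.735]), 'orientation': array([ 0.997,  1.328, -0.999]), 'ft_force': array([0.262, 0.085, 0.346]), 'width': np.float64(88.046), 'qpos': array([ 0.204,  0.515,  1.769, -0.003,  0.857, -0.077])}
jaw yaw 0.28278186952347295
```

View pics/w5c.png

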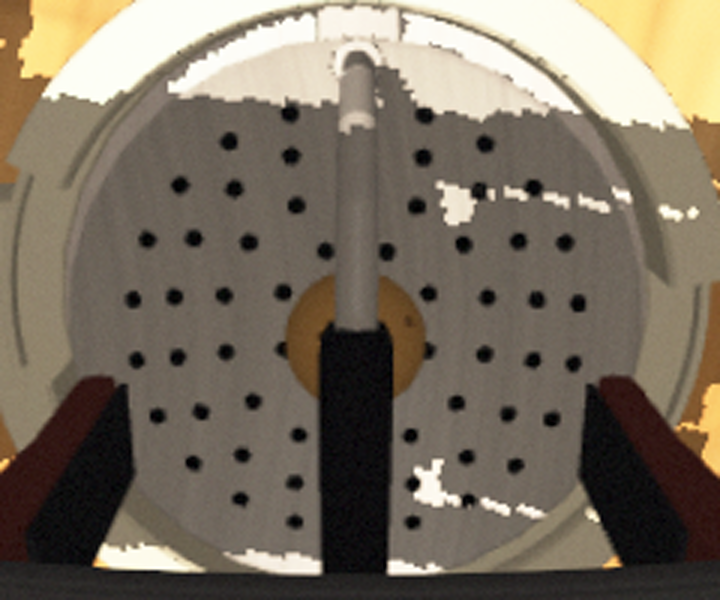

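View pics/s5c.png

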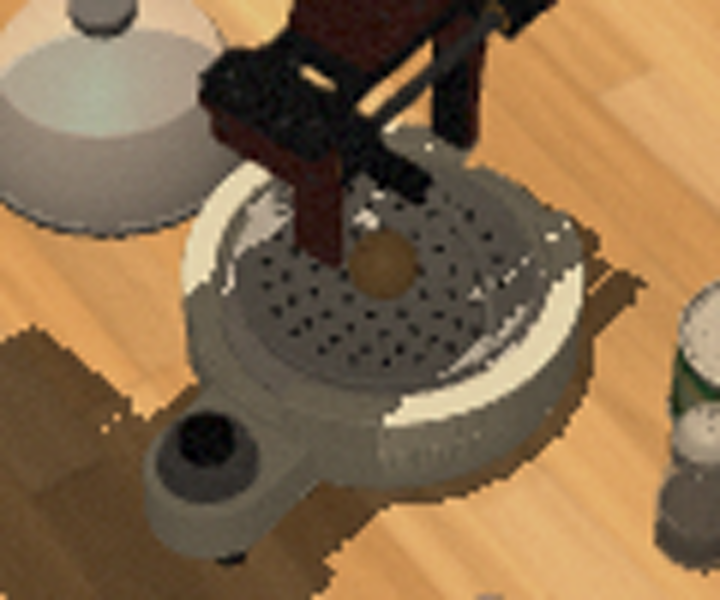

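The bar is centred between the fingers. I'm closing gently.

>>> move_arm(
  rows=[
    [0, 0, 0, 0, -0.5],
    [0, 0, 0, 0, 0],
    [0, 0, 0, 0, 0.4],
    [0, 0, 0, 0, 0.55],
    [0, 0, 0, 0, 0.62],
    [0, 0, 0, 0, 0.68],
    [0, 0, 0, 0, 0.72],
    [0, 0, 0, 0, 0.76],
    [0, 0, 0, 0, 0.85],
    [0, 0, 0, 0, 1],
    [0, 0, 0, 0, 1],
    [0, 0, 0, 0, 1],
  ],
)

```text
t: 9.25
ee_pos: [578.8, 131.1, 116.7]
orientation: [0.997, 1.328, -0.999]
ft_force: [0.0, -0.9, -0.4]
width: 11.9
```

```bash
python3 - <<'E'
from h import *
o=wsnap("w6"); im=cv2.imread("pics/w6.png"); print(o['moment'])
a=cv2.resize(im[100:300,200:440],None,fx=3,fy=3,interpolation=cv2.INTER_CUBIC); cv2.imwrite("pics/w6c.png",a)
E
```

```text
{'t': np.float64(9.25), 'ee_pos': array([578.761, 131.141, 116.654]), 'orientation': array([ 0.997,  1.328, -0.999]), 'ft_force': array([ 0.02 , -0.904, -0.414]), 'width': np.float64(11.854), 'qpos': array([ 0.204,  0.515,  1.769, -0.003,  0.857, -0.077])}
[-0.13916484  0.10602187 -0.05559169]
```

View pics/w6c.png

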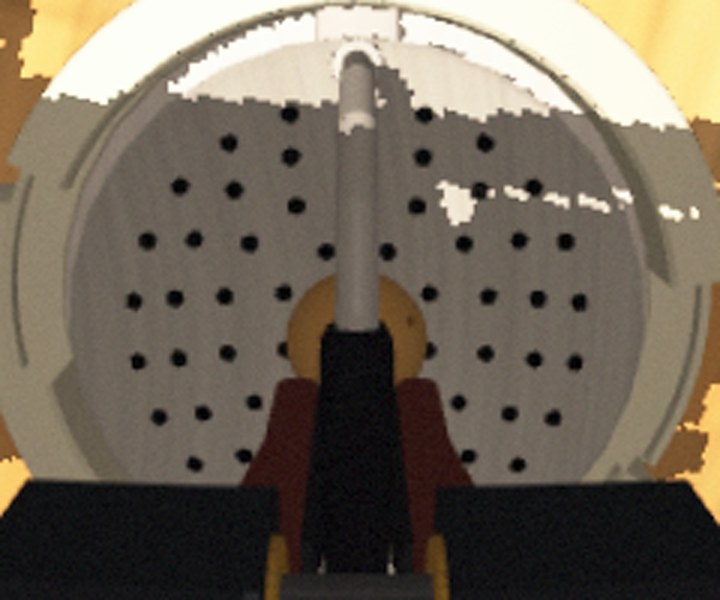

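>>> move_arm(
  rows=[
    [0, 0, 0, 0.01, 1],
    [0, 0, 0, 0.03, 1],
    [0, 0, 0, 0.06, 1],
    [0, 0, 0, 0.1, 1],
    [0, 0, 0, 0.14, 1],
    [0, 0, 0, 0.18, 1],
    [0, 0, 0, 0.22, 1],
    [0, 0, 0, 0.26, 1],
    [0, 0, 0, 0.29, 1],
    [0, 0, 0, 0.31, 1],
    [0, 0, 0, 0.32, 1],
    [0, 0, 0, 0.32, 1],
  ],
)

```text
t: 10.8
ee_pos: [578.8, 131.2, 116.6]
orientation: [0.754, 1.434, -0.755]
ft_force: [0.6, 0.5, -0.7]
width: 11.5
```

```bash
python3 - <<'E'
from h import *
o=wsnap("w7"); im=cv2.imread("pics/w7.png"); print(o['moment'])
M=R.from_rotvec(o['orientation']).as_matrix(); print(M.round(4),np.arctan2(M[1,1],M[0,1]))
a=cv2.resize(im[100:300,200:440],None,fx=3,fy=3,interpolation=cv2.INTER_CUBIC); cv2.imwrite("pics/w7c.png",a)
E
```

```text
{'t': np.float64(10.8), 'ee_pos': array([578.755, 131.179, 116.633]), 'orientation': array([ 0.754,  1.434, -0.755]), 'ft_force': array([ 0.559,  0.49 , -0.726]), 'width': np.float64(11.515), 'qpos': array([ 0.204,  0.515,  1.77 , -0.002,  0.856, -0.398])}
[ 0.00361322 -0.0914      0.01420059]
[[ 1.200e-03  8.237e-01  5.670e-01]
 [-1.600e-03  5.670e-01 -8.237e-01]
 [-1.000e+00  1.000e-04  2.000e-03]] 0.6029092867754863
```

View pics/w7c.png

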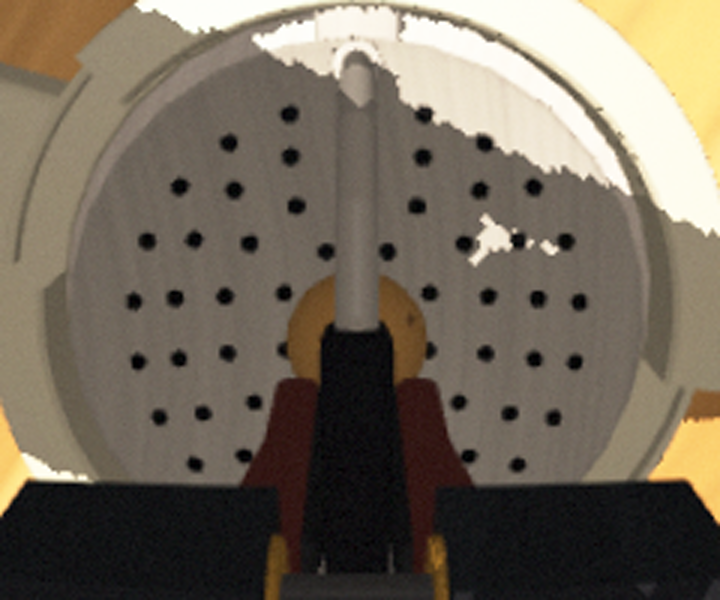

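The tray turns rigidly with the gripper, and the potato stays centred. I'll continue.

>>> move_arm(
  rows=[
    [0, 0, 0, 0.01, 1],
    [0, 0, 0, 0.04, 1],
    [0, 0, 0, 0.09, 1],
    [0, 0, 0, 0.15, 1],
    [0, 0, 0, 0.21, 1],
    [0, 0, 0, 0.28, 1],
    [0, 0, 0, 0.35, 1],
    [0, 0, 0, 0.42, 1],
    [0, 0, 0, 0.49, 1],
    [0, 0, 0, 0.56, 1],
    [0, 0, 0, 0.62, 1],
    [0, 0, 0, 0.67, 1],
  ],
)

```text
t: 12.35
ee_pos: [578.7, 131.1, 116.6]
orientation: [0.231, 1.556, -0.232]
ft_force: [-0.2, -0.4, -1.1]
width: 12.4
```

>>> move_arm(
  rows=[
    [0, 0, 0, 0.04, 1],
    [0, 0, 0, 0.1, 1],
    [0, 0, 0, 0.17, 1],
    [0, 0, 0, 0.24, 1],
    [0, 0, 0, 0.31, 1],
    [0, 0, 0, 0.38, 1],
    [0, 0, 0, 0.44, 1],
    [0, 0, 0, 0.49, 1],
    [0, 0, 0, 0.52, 1],
    [0, 0, 0, 0.54, 1],
    [0, 0, 0, 0.54, 1],
  ],
)

```text
t: 13.72
ee_pos: [578.7, 131.4, 116.7]
orientation: [-0.192, 1.56, 0.193]
ft_force: [-1.1, 3.6, 2.4]
width: 11.9
```

```bash
python3 - <<'E'
from h import *
o=wsnap("w8"); im=cv2.imread("pics/w8.png"); print(o['moment'])
M=R.from_rotvec(o['orientation']).as_matrix(); print(np.arctan2(M[1,1],M[0,1])-.2828)
a=cv2.resize(im[100:300,200:440],None,fx=3,fy=3,interpolation=cv2.INTER_CUBIC); cv2.imwrite("pics/w8c.png",a)
E
```

```text
{'t': np.float64(13.725), 'ee_pos': array([578.729, 131.4  , 116.75 ]), 'orientation': array([-0.192,  1.56 ,  0.193]), 'ft_force': array([-1.059,  3.573,  2.351]), 'width': np.float64(11.892), 'qpos': array([ 2.030e-01,  5.150e-01,  1.771e+00,  1.000e-03,  8.540e-01,
       -1.613e+00])}
[ 0.73811744  0.34632595 -0.13529673]
1.5327700084704963
```

View pics/w8c.png

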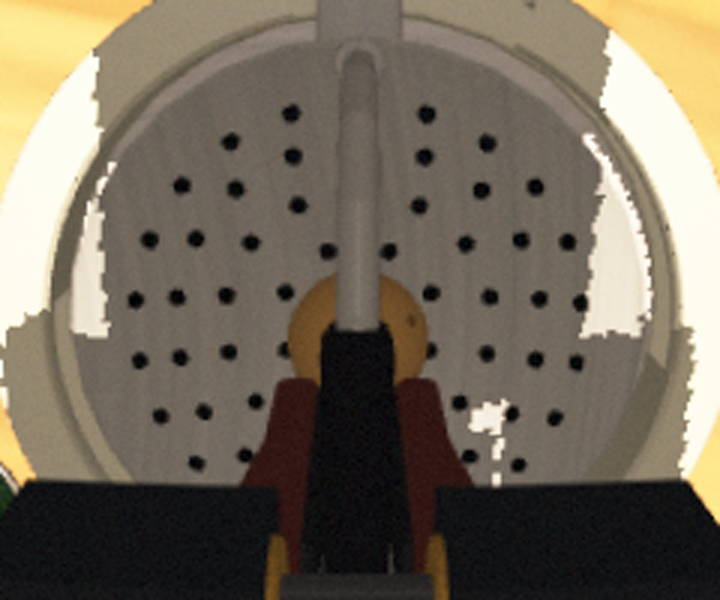

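>>> move_arm(
  rows=[
    [0, 0, 0, 0.01, 1],
    [0, 0, 0, 0.025, 1],
    [0, 0, 0, 0.04, 1],
    [0, 0, 0, 0.04, 1],
  ],
)

```text
t: 14.28
ee_pos: [578.7, 131.4, 116.8]
orientation: [-0.223, 1.557, 0.224]
ft_force: [-0.6, 2.5, 0.8]
width: 11.7
```

```bash
cat > s.py <<'E'
from h import *
o=ctrl.get_obs(); print(o['t'],o['ee_pos'].round(1),o['ft_force'].round(2),o['moment'].round(2),o['width'])
M=R.from_rotvec(o['orientation']).as_matrix(); print(np.arctan2(M[1,1],M[0,1])-.2828)
E
python3 s.py
```

```text
14.275 [578.7 131.4 116.8] [-0.6   2.48  0.79] [ 0.79  0.32 -0.09] 11.701900099075758
1.5727115970005006
```

>>> move_arm(
  rows=[
    [0, 0, 0, 0.01, 1],
    [0, 0, 0, 0.02, 1],
    [0, 0, 0, 0.03, 1],
    [0, 0, 0, 0.03, 1],
  ],
)

```text
t: 14.78
ee_pos: [578.6, 131.5, 116.8]
orientation: [-0.246, 1.555, 0.248]
ft_force: [-2.2, 3.6, 2.1]
width: 11.8
```

```bash
python3 s.py
```

```text
14.775 [578.6 131.5 116.8] [-2.16  3.62  2.1 ] [ 0.8   0.41 -0.41] 11.813038462673058
1.602618457888952
```

>>> move_arm(
  rows=[
    [0, 0, 0, 0.01, 1],
    [0, 0, 0, 0.02, 1],
    [0, 0, 0, 0.02, 1],
  ],
)

```text
t: 15.15
ee_pos: [578.6, 131.5, 116.8]
orientation: [-0.262, 1.553, 0.263]
ft_force: [-2.5, 3.9, 2.2]
width: 12.0
```

```bash
python3 s.py
```

```text
15.15 [578.6 131.5 116.8] [-2.52  3.93  2.17] [ 0.83  0.46 -0.6 ] 11.974043048476954
1.6224537942417478
```

>>> move_arm(
  rows=[
    [0, 0, 0, -0.01, 1],
    [-0.2, 0.3, 0, -0.025, 1],
    [-0.3, 0.5, 0, -0.03, 1],
    [-0.3, 0.5, 0.5, -0.03, 1],
    [-0.3, 0.5, 1.5, -0.03, 1],
    [-0.3, 0.5, 3, -0.03, 1],
    [-0.3, 0.5, 4, -0.03, 1],
    [-0.3, 0.5, 4, -0.03, 1],
  ],
)

```text
t: 16.15
ee_pos: [578.2, 131.9, 120.9]
orientation: [-0.238, 1.556, 0.24]
ft_force: [-0.8, 1.4, -4.1]
width: 11.5
```

```bash
python3 s.py; python3 - <<'E'
from h import *
o=wsnap("w9"); im=cv2.imread("pics/w9.png"); t=get_image("scene")
a=cv2.resize(im[100:300,200:440],None,fx=3,fy=3,interpolation=cv2.INTER_CUBIC); cv2.imwrite("pics/w9c.png",a)
cv2.imwrite("pics/s9c.png",cv2.resize(t[130:230,240:360],None,fx=6,fy=6,interpolation=cv2.INTER_CUBIC))
E
```

```text
16.15 [578.2 131.9 120.9] [-0.81  1.45 -4.13] [ 0.51  0.06 -0.18] 11.514120792873483
1.592558873979848
{'t': np.float64(16.15), 'ee_pos': array([578.243, 131.936, 120.881]), 'orientation': array([-0.238,  1.556,  0.24 ]), 'ft_force': array([-0.812,  1.447, -4.132]), 'width': np.float64(11.514), 'qpos': array([ 2.040e-01,  5.080e-01,  1.769e+00,  1.000e-03,  8.620e-01,
       -1.672e+00])}
```

View pics/w9c.png

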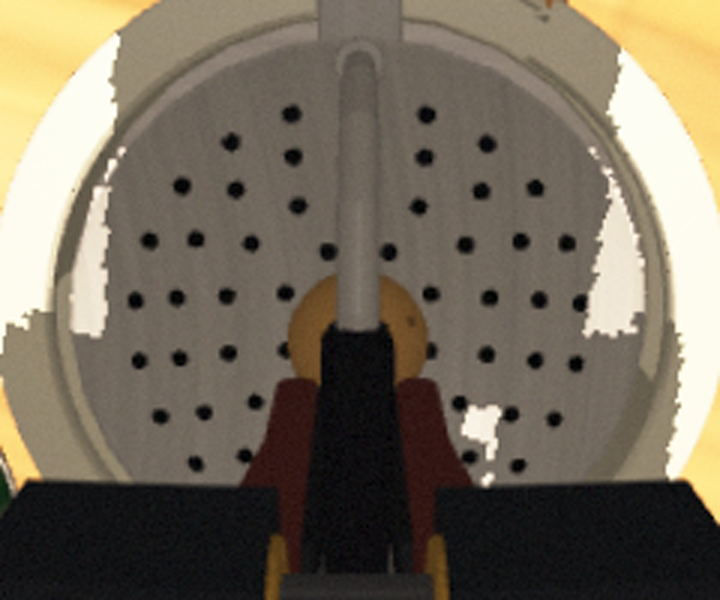

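View pics/s9c.png

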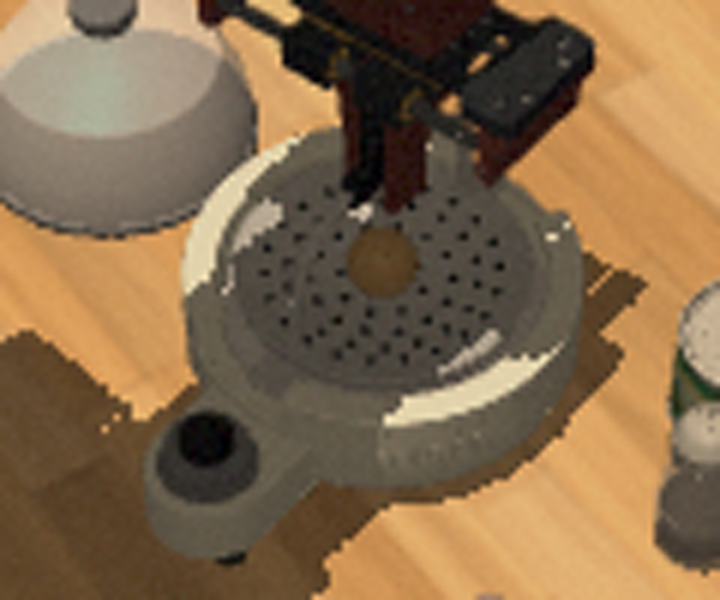

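The tray is free at 4 mm of lift: about 4 N of weight with small side forces. I'm lifting on gently.

>>> move_arm(
  rows=[
    [0, 0, 1, 0, 1],
    [0, 0, 3, 0, 1],
    [0, 0, 5.5, 0, 1],
    [0, 0, 8.5, 0, 1],
    [0, 0, 12, 0, 1],
    [0, 0, 16, 0, 1],
    [0, 0, 20, 0, 1],
    [0, 0, 24, 0, 1],
    [0, 0, 28, 0, 1],
    [0, 0, 32, 0, 1],
    [0, 0, 36, 0, 1],
    [0, 0, 40, 0, 1],
  ],
)

```text
t: 17.75
ee_pos: [578.2, 132.0, 161.1]
orientation: [-0.238, 1.556, 0.24]
ft_force: [0.3, 0.2, -3.4]
width: 11.6
```

>>> move_arm(
  rows=[
    [0, 0, 4, 0, 1],
    [0, 0, 9, 0, 1],
    [0, 0, 14, 0, 1],
    [0, 0, 20, 0, 1],
    [0, 0, 26, 0, 1],
    [0, 0, 32, 0, 1],
    [0, 0, 38, 0, 1],
    [0, 0, 44, 0, 1],
    [0, 0, 49, 0, 1],
    [0, 0, 53, 0, 1],
    [0, 0, 55.5, 0, 1],
    [0, 0, 56, 0, 1],
  ],
)

```text
t: 19.25
ee_pos: [578.2, 132.0, 217.2]
orientation: [-0.238, 1.556, 0.24]
ft_force: [-0.4, -0.5, -3.7]
width: 11.4
```

>>> move_arm(
  rows=[
    [0, 0, 0, 0, 1],
    [0, 0, 0, 0, 1],
    [0, 0, 0, 0, 1],
    [0, 0, 0, 0, 1],
  ],
)

```text
t: 19.75
ee_pos: [578.2, 132.0, 217.2]
orientation: [-0.238, 1.556, 0.24]
ft_force: [-0.1, -0.4, -4.5]
width: 11.4
```

```bash
python3 s.py; python3 - <<'E'
from h import *
o=wsnap("w10"); im=cv2.imread("pics/w10.png"); t=get_image("scene"); cv2.imwrite("pics/t10.png",get_image("top"))
a=cv2.resize(im[100:300,200:440],None,fx=3,fy=3,interpolation=cv2.INTER_CUBIC); cv2.imwrite("pics/w10c.png",a)
cv2.imwrite("pics/s10c.png",cv2.resize(t[100:230,230:370],None,fx=4.5,fy=4.5,interpolation=cv2.INTER_CUBIC))
E
```

```text
19.75 [578.2 132.  217.2] [-0.08 -0.38 -4.47] [0.03 0.01 0.02] 11.414445593785498
1.592622688600909
{'t': np.float64(19.75), 'ee_pos': array([578.229, 131.974, 217.167]), 'orientation': array([-0.238,  1.556,  0.24 ]), 'ft_force': array([-0.084, -0.376, -4.471]), 'width': np.float64(11.414), 'qpos': array([ 2.040e-01,  3.820e-01,  1.708e+00,  1.000e-03,  1.049e+00,
       -1.672e+00])}
```

View pics/w10c.png

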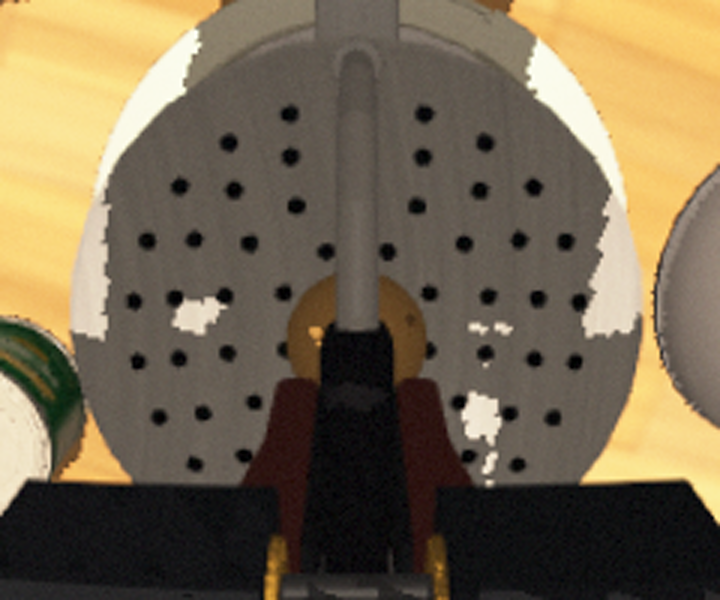

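View pics/s10c.png

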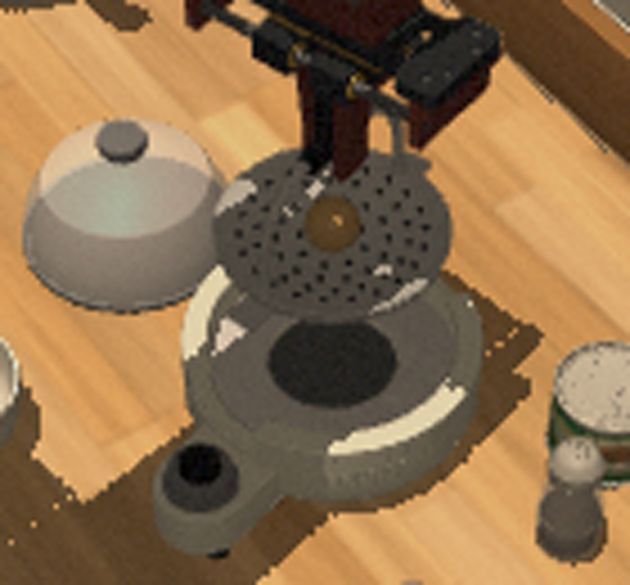

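View pics/t10.png

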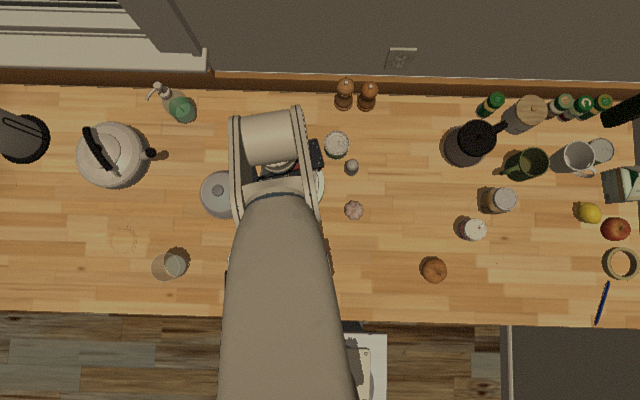

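The wrist and scene views show the tray raised about 100 mm above the open recess, with the potato in the middle. The tray sits in the gripper exactly as it did before the lift. The button is up and the bystanders I can see haven't moved, so I'm handing in.

```bash
python3 -c "
from workcell import ctrl
print(ctrl.close_job())"
```

```text
the job is handed in; nothing more can be done
None
```

The job is done and handed in at about 20 s of the 48 s allowed. The gripper still holds the tray level over the steamer.

- **Button:** I pressed it with the shut fingertips until it stopped at about 6 mm of travel, with up to 19 N on the tool. The pictures afterwards show it back up.
- **Turn:** I gripped the handle in the middle and turned the tray anticlockwise to the stop. The commanded turn ended at about 93°, where the moment rose to about 0.6 N m. I then eased back about 1.7° before lifting.
- **Lift:** I raised the tray straight up 100 mm; the tool rose from z = 116.8 to 217.2 mm.
- **Last checks:** The load was about 4.5 N by the last reading (3.4–4.5 N during the lift; about 3.2 N expected), with almost no side force or moment. In the wrist picture the potato is in the middle and the tray sits in the grip as it did before the lift. The scene picture shows the steamer and the nearby bystanders where they were. The arm hid part of the top view, so I could not recheck the bowl there.
- **Disagreement:** The camera fit put the button top at about 61 mm, but the fingers suggested about 65 mm. I went by the contact.

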